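# Reset the tripped breaker under the push-latch cover

## Task

The bench supply is dead because the breaker under its cover has tripped. Using your fingertips only, press down on the front edge of the closed cover and let go so that it springs fully open, push the breaker lever right over to its on position (leaning towards the cover's hinge), then swing the cover down again and press it in until it latches shut by itself, and come away. Nothing is to be picked up: leave the solder reel, the bottle and the screwdriver around the unit standing and lying where they are.

Things in the scene. Friction and masses are not known exactly. Their poses are not given: they have to be found in the camera images.
- supply_unit: bench supply: low white steel case, 200 deep (x), 260 wide (y), 80 mm high, screwed to the bench. Origin: centre of its underside; x points from its front (robot side) to its back, z up. In its top lies a grey cover, 110 (x) by 146 mm (y), centred on y = +35 mm, spanning x = -63 to +47 mm, flush at z = 80 mm when shut; two round sockets at its -y side
- cover (a joint): cover's hinge angle, rad. 0 = shut, latched, flush; -0.072 = pressed in to its rubber stop; 1.85 = fully open, leaning back past upright. A light spring (about 1 N at the front edge) opens it in 1.5 s. Push-push latch: press the front edge in at least 5 mm, best to the stop (2 N), and let go: from latched it springs open, brought down from open it stays latched. Too shallow a press does neither
- cover_front (a point): middle of the cover's front edge, outer face; moves with the cover, 110 mm from the hinge axis; 80 mm above the bench when shut, 8 mm lower at the stop. Three small raised ribs just behind it mark where to press; the latch is under it. The cover is 4 mm thick; its outer face lies in the plane of the hinge axis
- cover_hinge (a point): middle of the level hinge axis at the cover's far edge: (47, 35, 80) mm in the unit's frame; parallel to the unit's y, does not move with the cover. Fully open, the cover's front edge stands 30 mm behind and 106 mm above this axis: to shut it, push on its outer face from behind, towards the front and down
- breaker (a joint): angle of the breaker's toggle lever, rad. 0 = off (tripped), leaning 0.5 rad towards the cover's front edge; 1.0 = on, leaning 0.5 rad towards the hinge. It snaps over-centre: pushed past 0.5 it flips on by itself, short of that it falls back; about 4 N near its tip. Turns about a level axis parallel to the hinge
- breaker_pivot (a point): middle of the lever's axis, in the well under the cover: (5, 35, 55) mm in the unit's frame. Well: floor at z = 52 mm, y = -40 to +110 mm, clear from x = -50 to +48 mm; a latch ledge, top at z = 66 mm, fills its front from x = -65 to -50 mm. The breaker's white face round the lever is 45 (x) by 72 mm (y), at z = 58 mm; only the lever sticks up from it
- breaker_tip (a point): tip of the black lever, 17 mm from its axis; moves with the lever (about 70 mm above the bench). The lever is 20 mm wide (y) and 7 mm thick
- solder_reel: a reel of solder, 56 mm across and 42 mm high, standing on the bench beside the unit; origin: centre of its underside. Not part of the job
- cleaner_bottle: a small white bottle with a black cap, 42 mm across and 105 mm high, standing on the bench at the other side of the unit; origin: centre of its underside. Not part of the job
- screwdriver: a screwdriver 180 mm long lying across the front of the unit; origin under its middle. Not part of the job

How it is judged:
By the outcome, as a careful person would: the job done as asked, in the order asked, and still so for the second after the job is handed in, with the robot touching nothing.
It also fails if it takes over 54 s, if anything falls off the work surface, if the arm or the gripper's body presses on something with over 40 N, if the wrist force passes 120 N, or if a joint passes its speed limit or range.

## Robot

A 6-joint arm with a two-finger parallel gripper is mounted at the origin on the work surface. World frame = base frame: x ahead of the robot, y to its left, z up, the work surface at z = 0. Lengths are in m, angles in rad, forces in N, time in s.
With the tool pointing down it reaches from about 0.35 to 0.85 m from the base axis. Payload 8.1 kg.
Tool frame: the origin (TCP) lies at the centre of the arm's flange, where the gripper is bolted on; the fingertips stand 186 mm ahead of it and the grasp point (between the pads) lies 167 mm ahead of it; z points along the fingers, y is the line along which they close (so a half turn about z gives the same grasp; the last joint's range is limited). The gripper opens to 93 mm and grips with 3 to 60 N. Pads are 15 mm wide; open, the fingers measure 128 mm over their backs; the gripper's body (75 mm by 188 mm) begins 65 mm behind the grasp point.
Start: joints at [1.122, 0.13, 1.488, -0, 1.523, -0.085], TCP at [0.213, 0.561, 0.405] pointing down, gripper open.
Joint ranges: [-2.96, 2.96], [-0.89, 2.26], [0.02, 2.5], [-1.34, 4.48], [0, 2.73], [-2.66, 2.66]. Speed limits (rad/s): [2.39, 2.39, 2.79, 3.14, 3.14, 3.14].

## Interface

Orientations are given as a rotation vector (axis times angle).
In Python, from plant import read_state, read_camera, camera_params, robot gives the robot as it stands.
- The arm moves only by the tool carry_out, never from a script. Its argument "targets" is a list of rows, each an object of numbers: "hand": the opening in per cent of the stroke, from 0 (shut) to 100 (fully open); "x", "y", "z": the shift along the tool's x, y, z in m; "ax", "ay", "az": the turn, a rotation vector about the tool's x, y, z in rad. In form: [{"hand": .., "x": .., "y": .., "z": .., "ax": .., "ay": .., "az": ..}, ...]. A call has 1 to 8 rows; each row is the pose to reach, as a shift and turn from the pose commanded when the call began, along the tool's axes at that moment; what a row does not reach only later rows make up. A row lasts 1/8 s, in which the tool goes at most 62.5 mm and 10.7 degrees, less where a joint would pass 70% of its speed; a pose out of reach is approached as far as the arm can. A call with a gripper value outside its range is refused whole. The fingers move at their own pace and stop on an object; "newtons" is the grip in N (left out, the last holds). Time passes only in rows, so rows that repeat a pose let the fingers close. It gives the time, the measured TCP pose, the force, the opening and the grip force at its end, in the units of the state.
- read_state(): the state, without advancing time (a new reading comes with each control period).
- read_camera(name): name is "side" or "top" or "wrist"; returns (picture, depth): 480x640x3 uint8, blue, green, red; 480x640 float32, m along the optical axis (not along the pixel's ray), 0 where there is no reading.
- camera_params(name): a dict with "fx", "fy", "cx", "cy" (pixels), "k1" (the pictures are not rectified: a ray, as slopes to the right and down, at radius r is drawn at 1 + k1 r^2 times it, then the intrinsics apply), "position" and "rotation" of the camera in the world. Camera axes: x right, y up, looking along -z (the intrinsics and any distortion apply to the point x, -y, -z); pixel columns grow to the right and rows downward; lengths in m; the calibration is good to about 2 mm. A picture is of the moment at which its call begins: read the wrist's pose just before it. camera_params takes no time and is no camera call; for the wrist camera it gives the pose at the moment of the call.
- robot.close_job(): hands the job in; it is judged then, once.
The state is a dict: "t": time; "q": joint angles; "dq": joint speeds; "joint_torque": joint torques, N m; "tool_pos": TCP position; "orientation": TCP orientation; "force": force on the tool from outside, world axes, zero at the start; "wrist_torque": the same for the moment, N m; "opening": finger opening in m; "gripper_force": force on a finger pad.
Only numpy, scipy, OpenCV 4.12 (cv2) and the standard library are available. Lean on these libraries where they do the work, as an engineer would, in place of code of your own. Each camera call takes 0.05 s, during which the arm holds its last target. There are 200 camera calls.

## Working session

There is one attempt and no reset: what is moved stays moved. The work goes in short steps, Python scripts to look and compute and a tool call to move; the robot and the scene stay as the last step left them, time stands still between calls to the robot, and variables do not carry over. Pictures are saved under pics/ and viewed, at most 10 in all, crops included, and the job is handed in when it is done.

Besides the shell and the picture viewer there is one more tool, called as a command line: name --argument value ..., lists and objects as JSON in quotes. carry_out: Moves the arm, as the interface text tells. Its arguments: {"type":"object","properties":{"targets":{"type":"array","items":{"type":"object","properties":{"hand":{"type":"number"},"x":{"type":"number"},"y":{"type":"number"},"z":{"type":"number"},"ax":{"type":"number"},"ay":{"type":"number"},"az":{"type":"number"}}}},"newtons":{"type":"number"}},"required":["targets"]}

```bash
mkdir -p pics; ls; cat > h.py <<'E'
import numpy as np, cv2
from plant import read_state, read_camera, camera_params, robot
from scipy.spatial.transform import Rotation as R
def rot(p):
    r=np.array(p["rotation"],float)
    return r if r.shape==(3,3) else (R.from_rotvec(r).as_matrix() if r.size==3 else R.from_quat(r).as_matrix())
def ray(p,u,v):
    K=np.array([[p["fx"],0,p["cx"]],[0,p["fy"],p["cy"]],[0,0,1.]])
    n=cv2.undistortPoints(np.array([[[u,v]]],float),K,np.array([p["k1"],0,0,0.]))[0,0]
    d=rot(p)@np.array([n[0],-n[1],-1.]); return np.array(p["position"]),d
def onz(p,u,v,z):
    o,d=ray(p,u,v); return o+d*(z-o[2])/d[2]
def ondepth(p,u,v,D):
    o,d=ray(p,u,v); return o+d*D
E
python3 - <<'E'
from h import *
s=read_state(); print({k:np.round(v,3) for k,v in s.items()})
for n in("side","top","wrist"):
    p=camera_params(n); print(n,p); im,d=read_camera(n); cv2.imwrite(f"pics/{n}0.png",im); np.save(f"pics/{n}0.npy",d)
E
```

```text
pics
{'t': np.float64(0.0), 'q': array([ 1.122,  0.131,  1.489,  0.   ,  1.523, -0.085]), 'dq': array([-0.002, -0.001,  0.001, -0.   ,  0.001,  0.001]), 'joint_torque': array([-1.0000e-03, -5.5988e+01, -4.9174e+01,  7.6000e-02,  3.6000e-02,
       -0.0000e+00]), 'tool_pos': array([0.213, 0.561, 0.404]), 'orientation': array([-5.680e-01, -3.089e+00,  3.000e-03]), 'force': array([ 0.421, -0.13 ,  0.368]), 'wrist_torque': array([0.004, 0.029, 0.008]), 'gripper_force': np.float64(0.0), 'opening': np.float64(0.093)}
side {'fx': 442.3767080483715, 'fy': 442.3767080483715, 'cx': 315.0573593667174, 'cy': 242.61022785167037, 'k1': -0.04297626428507134, 'position': array([0.22930454, 0.49282983, 0.48126763]), 'rotation': array([ 0.34652864, -1.22566538, -2.3444844 ])}
top {'fx': 496.9144263027175, 'fy': 496.9144263027175, 'cx': 334.80122228453905, 'cy': 235.9403246263058, 'k1': 0.015126919211466975, 'position': array([0.44808543, 0.02953379, 1.01917275]), 'rotation': array([ 0.07295395, -0.04535187, -1.56131804])}
wrist {'fx': 345.14710889107687, 'fy': 345.14710889107687, 'cx': 319.60126963802946, 'cy': 234.4763693551557, 'k1': -0.0511270232681833, 'position': array([0.1344129 , 0.59104246, 0.38309793]), 'rotation': array([-0.2657552 , -0.18144445,  1.19717187])}
```

View pics/top0.png

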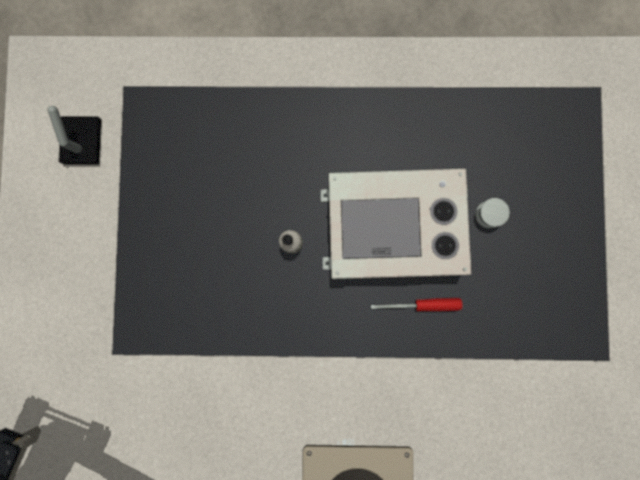

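View pics/side0.png

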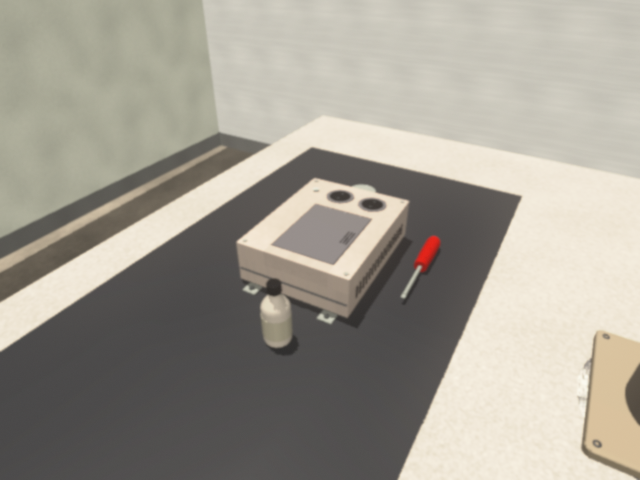

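The top view shows the unit around px (400,222), with its grey cover at (341–421, 197–259) and ribs at (381,251). The bottle is at (290,241), the reel at (492,213) and the screwdriver at (417,306). The side view shows the same cover at (323,233). Next I measure the cover corners.

```bash
python3 - <<'E'
from h import *
for n,seed in(("top",(380,220)),("side",(320,230))):
    im=cv2.imread(f"pics/{n}0.png"); d=np.load(f"pics/{n}0.npy"); p=camera_params(n)
    m=np.zeros((482,642),np.uint8); cv2.floodFill(cv2.GaussianBlur(im,(3,3),0),m,seed,0,(12,)*3,(12,)*3,4|cv2.FLOODFILL_FIXED_RANGE|cv2.FLOODFILL_MASK_ONLY|(255<<8))
    m=cv2.morphologyEx(m[1:-1,1:-1],cv2.MORPH_CLOSE,np.ones((15,15)))
    c=max(cv2.findContours(m,0,2)[0],key=cv2.contourArea)
    q=cv2.approxPolyDP(cv2.convexHull(c),0.04*cv2.arcLength(c,True),True)[:,0]
    P=np.array([onz(p,*x,0.08) for x in q])
    print(n,cv2.contourArea(c)); print(np.c_[q,P.round(4)]); print("ctr",P.mean(0).round(4), [np.linalg.norm(P[i]-P[i-1]).round(4) for i in range(len(P))])
    e=[P[i]-P[i-1] for i in range(len(P))]; print([np.degrees(np.arctan2(v[1],v[0])).round(1) for v in e])
    ys,xs=np.where(cv2.erode(m,np.ones((9,9)))>0); sel=slice(None,None,40)
    print("depth z",np.median([ondepth(p,x,y,d[y,x])[2] for x,y in zip(xs[sel],ys[sel]) if d[y,x]>0]))
# case outline
im=cv2.imread("pics/top0.png"); p=camera_params("top")
m=(im.min(2)>140).astype(np.uint8); m[:90]=0;m[350:]=0;m[:,:325]=0;m[:,474:]=0
c=max(cv2.findContours(m,0,2)[0],key=cv2.contourArea); r=cv2.minAreaRect(c); print(r)
P=np.array([onz(p,*x,0.08) for x in cv2.boxPoints(r)]); print(P.round(4))
E
```

```text
top 4432.0
[[ 4.170e+02  1.980e+02  5.925e-01 -1.092e-01  8.000e-02]
 [ 4.190e+02  2.560e+02  4.824e-01 -1.126e-01  8.000e-02]
 [ 3.430e+02  2.570e+02  4.792e-01  3.050e-02  8.000e-02]
 [ 3.410e+02  2.010e+02  5.858e-01  3.520e-02  8.000e-02]]
ctr [ 0.535 -0.039  0.08 ] [np.float64(0.1445), np.float64(0.1102), np.float64(0.1431), np.float64(0.1067)]
[np.float64(-87.3), np.float64(-178.2), np.float64(91.3), np.float64(2.5)]
depth z 0.07963450655612753
side 3009.0
[[ 3.690e+02  2.200e+02  4.840e-01 -1.087e-01  8.000e-02]
 [ 3.330e+02  2.630e+02  4.784e-01  2.920e-02  8.000e-02]
 [ 2.740e+02  2.440e+02  5.832e-01  3.310e-02  8.000e-02]
 [ 3.140e+02  2.060e+02  5.904e-01 -1.021e-01  8.000e-02]]
ctr [ 0.534  -0.0371  0.08  ] [np.float64(0.1066), np.float64(0.138), np.float64(0.1049), np.float64(0.1354)]
[np.float64(-176.5), np.float64(92.3), np.float64(2.2), np.float64(-87.0)]
depth z 0.07995672346475718
((399.019287109375, 223.09616088867188), (104.84869384765625, 138.08946228027344), 88.15238952636719)
[[ 0.6398  0.0599  0.08  ]
 [ 0.6498 -0.2029  0.08  ]
 [ 0.4508 -0.2071  0.08  ]
 [ 0.44    0.0515  0.08  ]]
```

```bash
cat >> h.py <<'E'
YAW=np.radians(2.2)
HINGE=np.array([0.590,-0.0364,0.080])
def U(dx,dy,dz,ref=HINGE):  # point offset in unit axes from hinge middle
    c,s=np.cos(YAW),np.sin(YAW); return ref+[c*dx-s*dy,s*dx+c*dy,dz]
def goal():
    c,s=np.cos(YAW),np.sin(YAW); return R.from_matrix(np.array([[-c,-s,0],[-s,c,0],[0,0,-1]]).T.T)
def rows(tips,turn=True):
    s=read_state(); R0=R.from_rotvec(s["orientation"]); p0=np.array(s["tool_pos"])
    G=goal()
    for t in tips:
        tcp=np.array(t)-G.apply([0,0,0.186])
        d=R0.inv().apply(tcp-p0); a=(R0.inv()*G).as_rotvec()
        print("xyz",d.round(4),"a",a.round(3))
    print("tip now",(p0+R0.apply([0,0,.186])).round(4),"unit rel hinge",(R.from_rotvec([0,0,-YAW]).apply(p0+R0.apply([0,0,.186])-HINGE)).round(4),"F",s["force"].round(2),"t",s["t"])
E
python3 - <<'E'
from h import *
print(goal().as_matrix())
rows([U(-0.10,0,0.14)])
E
```

```text
[[-0.99926292 -0.03838781  0.        ]
 [-0.03838781  0.99926292  0.        ]
 [-0.          0.         -1.        ]]
xyz [-0.4723 -0.4631 -0.0015] a [-0.001 -0.    -0.402]
tip now [0.2133 0.5603 0.2179] unit rel hinge [-0.3535  0.6108  0.1379] F [ 0.32 -0.65 -0.21] t 0.15
```

carry_out --targets '[{"hand": 0,"x": -0.472,"y": -0.463,"z": -0.002,"az": -0.402},{"hand": 0,"x": -0.472,"y": -0.463,"z": -0.002,"az": -0.402},{"hand": 0,"x": -0.472,"y": -0.463,"z": -0.002,"az": -0.402},{"hand": 0,"x": -0.472,"y": -0.463,"z": -0.002,"az": -0.402},{"hand": 0,"x": -0.472,"y": -0.463,"z": -0.002,"az": -0.402},{"hand": 0,"x": -0.472,"y": -0.463,"z": -0.002,"az": -0.402},{"hand": 0,"x": -0.472,"y": -0.463,"z": -0.002,"az": -0.402},{"hand": 0,"x": -0.472,"y": -0.463,"z": -0.002,"az": -0.402}]' --newtons 10

```text
schema error: expected keys hand, x, y, z, ax, ay, az
```

```bash
python3 - <<'E'
from h import *
rows([U(-0.10,0,0.14)])
E
```

```text
xyz [-0.4723 -0.4631 -0.0015] a [-0.001 -0.    -0.402]
tip now [0.2133 0.5603 0.2179] unit rel hinge [-0.3535  0.6108  0.1379] F [ 0.32 -0.65 -0.21] t 0.15
```

carry_out --targets '[{"hand": 0,"x": -0.472,"y": -0.463,"z": -0.002,"ax": 0,"ay": 0,"az": -0.402},{"hand": 0,"x": -0.472,"y": -0.463,"z": -0.002,"ax": 0,"ay": 0,"az": -0.402},{"hand": 0,"x": -0.472,"y": -0.463,"z": -0.002,"ax": 0,"ay": 0,"az": -0.402},{"hand": 0,"x": -0.472,"y": -0.463,"z": -0.002,"ax": 0,"ay": 0,"az": -0.402},{"hand": 0,"x": -0.472,"y": -0.463,"z": -0.002,"ax": 0,"ay": 0,"az": -0.402},{"hand": 0,"x": -0.472,"y": -0.463,"z": -0.002,"ax": 0,"ay": 0,"az": -0.402},{"hand": 0,"x": -0.472,"y": -0.463,"z": -0.002,"ax": 0,"ay": 0,"az": -0.402},{"hand": 0,"x": -0.472,"y": -0.463,"z": -0.002,"ax": 0,"ay": 0,"az": -0.402}]' --newtons 10

```text
t: 1.15
tool_pos: [0.4218, 0.1068, 0.4063]
orientation: [-0.06, 3.14, 0.0]
force: [0.0, 0.8, -0.3]
opening: 0.0176
gripper_force: 0.0
```

```bash
python3 - <<'E'
from h import *
rows([U(-0.10,0,0.14)])
E
```

```text
xyz [-0.0626 -0.1496  0.0003] a [ 0.     0.001 -0.   ]
tip now [0.4219 0.1069 0.2203] unit rel hinge [-0.1625  0.1496  0.1403] F [ 0.05  0.8  -0.26] t 1.15
```

carry_out --targets '[{"hand": 0,"x": -0.06,"y": -0.148,"z": 0,"ax": 0,"ay": 0,"az": 0},{"hand": 0,"x": -0.06,"y": -0.148,"z": 0,"ax": 0,"ay": 0,"az": 0},{"hand": 0,"x": -0.06,"y": -0.148,"z": 0,"ax": 0,"ay": 0,"az": 0},{"hand": 0,"x": -0.06,"y": -0.148,"z": 0,"ax": 0,"ay": 0,"az": 0},{"hand": 0,"x": -0.06,"y": -0.148,"z": 0,"ax": 0,"ay": 0,"az": 0}]'

```text
t: 1.78
tool_pos: [0.4868, -0.0364, 0.4059]
orientation: [0.06, -3.14, -0.001]
force: [0.4, -0.1, -0.0]
opening: 0.0005
gripper_force: 0.0
```

```bash
python3 - <<'E'
from h import *
rows([U(-0.097,0,0.03)])
im,d=read_camera("wrist"); cv2.imwrite("pics/w1.png",im); np.save("pics/w1.npy",d); p=camera_params("wrist"); np.save("pics/w1p.npy",p,allow_pickle=True)
E
```

```text
xyz [-0.0062 -0.004   0.1099] a [ 0.001 -0.001 -0.   ]
tip now [ 0.4867 -0.0363  0.2199] unit rel hinge [-0.1032  0.004   0.1399] F [ 0.41 -0.14 -0.01] t 1.775
```

View pics/w1.png

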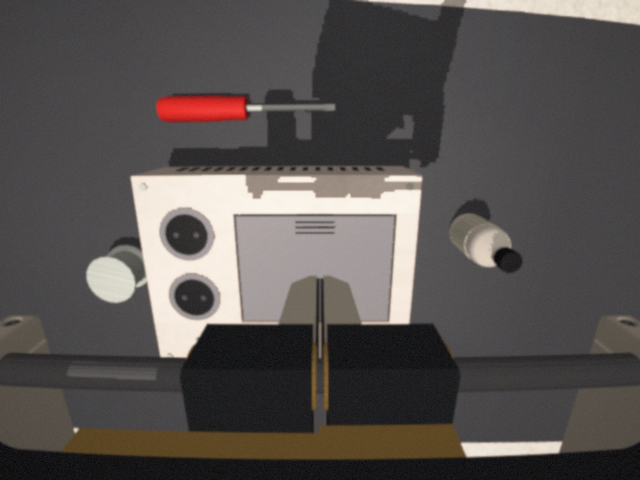

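The wrist view shows the cover's front edge running from px (234,214) to (396,214), the ribs at (315,228) and the closed fingers in front of the hinge. I check these against the top-view estimate.

```bash
python3 - <<'E'
from h import *
p=np.load("pics/w1p.npy",allow_pickle=True).item()
for q in[(234,214),(396,214),(315,228),(242,322),(390,320)]:
    P=onz(p,*q,0.08); print(q,P.round(4),R.from_rotvec([0,0,-YAW]).apply(P-HINGE).round(4))
E
```

```text
(234, 214) [ 0.4811 -0.1134  0.08  ] [-0.1118 -0.0728  0.    ]
(396, 214) [0.4754 0.0344 0.08  ] [-0.1118  0.0751  0.    ]
(315, 228) [ 0.4916 -0.039   0.08  ] [-0.0985  0.0012  0.    ]
(242, 322) [ 0.5934 -0.1095  0.08  ] [ 0.0006 -0.0732  0.    ]
(390, 320) [0.5854 0.04   0.08  ] [-0.0017  0.0765  0.    ]
```

carry_out --targets '[{"hand": 0,"x": -0.006,"y": -0.003,"z": 0.05,"ax": 0,"ay": 0,"az": 0},{"hand": 0,"x": -0.006,"y": -0.003,"z": 0.1,"ax": 0,"ay": 0,"az": 0},{"hand": 0,"x": -0.006,"y": -0.003,"z": 0.125,"ax": 0,"ay": 0,"az": 0},{"hand": 0,"x": -0.006,"y": -0.003,"z": 0.135,"ax": 0,"ay": 0,"az": 0},{"hand": 0,"x": -0.006,"y": -0.003,"z": 0.141,"ax": 0,"ay": 0,"az": 0},{"hand": 0,"x": -0.006,"y": -0.003,"z": 0.145,"ax": 0,"ay": 0,"az": 0},{"hand": 0,"x": -0.006,"y": -0.003,"z": 0.148,"ax": 0,"ay": 0,"az": 0},{"hand": 0,"x": -0.006,"y": -0.003,"z": 0.148,"ax": 0,"ay": 0,"az": 0}]'

```text
t: 2.82
tool_pos: [0.4939, -0.0396, 0.2598]
orientation: [-0.06, 3.139, -0.0]
force: [-1.7, 2.3, 6.2]
opening: 0.0003
gripper_force: 2.9
```

```bash
python3 - <<'E'
from h import *
rows([])
E
```

```text
tip now [ 0.4943 -0.0396  0.0738] unit rel hinge [-0.0958  0.0005 -0.0062] F [-1.72  2.25  6.2 ] t 2.825
```

carry_out --targets '[{"hand": 0,"x": 0,"y": 0,"z": 0.001,"ax": 0,"ay": 0,"az": 0},{"hand": 0,"x": 0,"y": 0,"z": -0.01,"ax": 0,"ay": 0,"az": 0},{"hand": 0,"x": 0.02,"y": 0,"z": -0.04,"ax": 0,"ay": 0,"az": 0},{"hand": 0,"x": 0.06,"y": 0,"z": -0.08,"ax": 0,"ay": 0,"az": 0},{"hand": 0,"x": 0.07,"y": 0,"z": -0.12,"ax": 0,"ay": 0,"az": 0},{"hand": 0,"x": 0.07,"y": 0,"z": -0.15,"ax": 0,"ay": 0,"az": 0},{"hand": 0,"x": 0.07,"y": 0,"z": -0.15,"ax": 0,"ay": 0,"az": 0},{"hand": 0,"x": 0.07,"y": 0,"z": -0.15,"ax": 0,"ay": 0,"az": 0}]'

```text
t: 3.82
tool_pos: [0.4232, -0.0423, 0.4078]
orientation: [0.06, -3.141, 0.0]
force: [0.9, -0.3, -0.4]
opening: 0.0008
gripper_force: 0.0
```

carry_out --targets '[{"hand": 0,"x": 0,"y": 0,"z": 0,"ax": 0,"ay": 0,"az": 0},{"hand": 0,"x": 0,"y": 0,"z": 0,"ax": 0,"ay": 0,"az": 0},{"hand": 0,"x": 0,"y": 0,"z": 0,"ax": 0,"ay": 0,"az": 0},{"hand": 0,"x": 0,"y": 0,"z": 0,"ax": 0,"ay": 0,"az": 0},{"hand": 0,"x": 0,"y": 0,"z": 0,"ax": 0,"ay": 0,"az": 0},{"hand": 0,"x": 0,"y": 0,"z": 0,"ax": 0,"ay": 0,"az": 0}]'

```text
t: 4.58
tool_pos: [0.4233, -0.0422, 0.4083]
orientation: [-0.06, 3.141, 0.0]
force: [-0.9, -0.3, 0.1]
opening: 0.0003
gripper_force: 0.0
```

```bash
python3 - <<'E'
from h import *
rows([U(-0.07,0,0.03)])
im,d=read_camera("wrist"); p=camera_params("wrist"); cv2.imwrite("pics/w2.png",im); np.save("pics/w2.npy",d); np.save("pics/w2p.npy",p,allow_pickle=True)
im2,d2=read_camera("side"); cv2.imwrite("pics/s2.png",np.hstack([cv2.resize(im,(400,300)),cv2.resize(im2[100:400,150:550],(400,300))]))
E
```

```text
xyz [-0.0968 -0.0005  0.1123] a [ 0.  0. -0.]
tip now [ 0.4233 -0.0422  0.2223] unit rel hinge [-0.1668  0.0006  0.1423] F [-0.87 -0.29  0.06] t 4.575
```

View pics/s2.png

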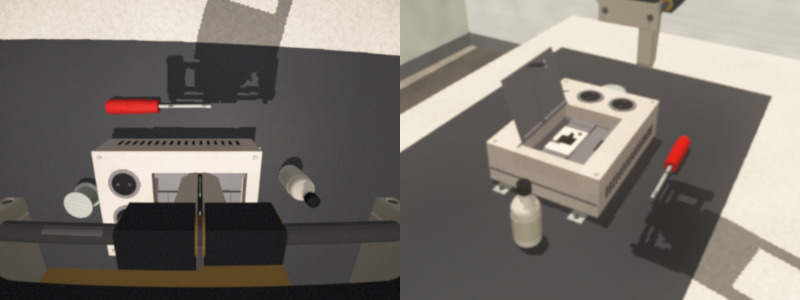

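The cover stands open. In the side view the black lever is on its white face at about full-frame px (320,238). I check its position from the side and top cameras.

```bash
python3 - <<'E'
from h import *
im,d=read_camera("side"); t,dt=read_camera("top")
pics=[]
for n,i,c,dd in(("side",im,(322,240),d),("top",t,(375,222),dt)):
    x,y=c; s=i[y-38:y+37,x-50:x+50]; pics.append(cv2.resize(s,(400,300),interpolation=cv2.INTER_CUBIC))
    m=(s.max(2)<60).astype(np.uint8); k,l,st,ce=cv2.connectedComponentsWithStats(m)
    for j in range(1,k):
        if st[j,4]>=6:
            P=onz(camera_params(n),ce[j][0]+x-50,ce[j][1]+y-38,0.066); print(n,(ce[j]+[x-50,y-38]).round(1),st[j],R.from_rotvec([0,0,-YAW]).apply(P-U(-0.042,0,-0.08+0.055-0)).round(4))
cv2.imwrite("pics/c3.png",np.hstack(pics))
E
```

```text
top [379.4 190.7] [  17    0   79   20 1094] [ 0.0603 -0.003   0.011 ]
top [327.8 229. ] [  1  18   4  54 120] [-0.011   0.0988  0.011 ]
top [379.2 222.1] [ 49  32  11  13 126] [-0.0006 -0.0005  0.011 ]
top [379.1 235.8] [54 49  2  7  8] [-0.027   0.0006  0.011 ]
```

View pics/c3.png

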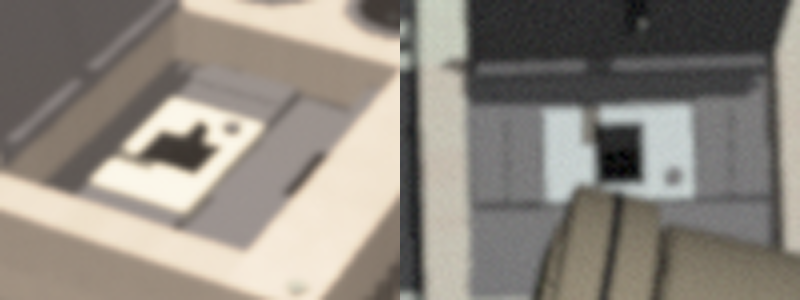

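carry_out --targets '[{"hand": 0,"x": -0.05,"y": -0.001,"z": 0,"ax": 0,"ay": 0,"az": 0},{"hand": 0,"x": -0.095,"y": -0.001,"z": 0.03,"ax": 0,"ay": 0,"az": 0},{"hand": 0,"x": -0.095,"y": -0.001,"z": 0.08,"ax": 0,"ay": 0,"az": 0},{"hand": 0,"x": -0.095,"y": -0.001,"z": 0.12,"ax": 0,"ay": 0,"az": 0},{"hand": 0,"x": -0.095,"y": -0.001,"z": 0.145,"ax": 0,"ay": 0,"az": 0},{"hand": 0,"x": -0.095,"y": -0.001,"z": 0.155,"ax": 0,"ay": 0,"az": 0},{"hand": 0,"x": -0.095,"y": -0.001,"z": 0.159,"ax": 0,"ay": 0,"az": 0},{"hand": 0,"x": -0.095,"y": -0.001,"z": 0.159,"ax": 0,"ay": 0,"az": 0}]'

```text
t: 5.78
tool_pos: [0.5187, -0.0397, 0.2503]
orientation: [-0.06, 3.14, -0.001]
force: [-0.2, 0.2, 0.0]
opening: 0.0008
gripper_force: 0.0
```

```bash
python3 - <<'E'
from h import *
rows([U(-0.046,0,-0.017)])
E
```

```text
xyz [-0.0254  0.0006  0.0013] a [-0.     0.002 -0.   ]
tip now [ 0.519  -0.0398  0.0643] unit rel hinge [-0.0711 -0.0007 -0.0157] F [-0.24  0.16  0.01] t 5.775
```

carry_out --targets '[{"hand": 0,"x": -0.006,"y": 0,"z": 0.001,"ax": 0,"ay": 0,"az": 0},{"hand": 0,"x": -0.011,"y": 0,"z": 0.001,"ax": 0,"ay": 0,"az": 0},{"hand": 0,"x": -0.016,"y": 0,"z": 0.001,"ax": 0,"ay": 0,"az": 0},{"hand": 0,"x": -0.02,"y": 0,"z": 0.001,"ax": 0,"ay": 0,"az": 0},{"hand": 0,"x": -0.023,"y": 0,"z": 0.001,"ax": 0,"ay": 0,"az": 0},{"hand": 0,"x": -0.026,"y": 0,"z": 0.001,"ax": 0,"ay": 0,"az": 0},{"hand": 0,"x": -0.026,"y": 0,"z": 0.001,"ax": 0,"ay": 0,"az": 0}]'

```text
t: 6.65
tool_pos: [0.5422, -0.0388, 0.2479]
orientation: [0.06, -3.132, -0.0]
force: [-21.3, -2.3, 16.3]
opening: 0.0003
gripper_force: 13.1
```

```bash
python3 - <<'E'
from h import *
rows([])
E
```

```text
tip now [ 0.5406 -0.0388  0.0619] unit rel hinge [-0.0495 -0.0005 -0.0181] F [-21.31  -2.26  16.28] t 6.65
```

carry_out --targets '[{"hand": 0,"x": 0.006,"y": 0,"z": 0,"ax": 0,"ay": 0,"az": 0},{"hand": 0,"x": 0.018,"y": 0,"z": 0,"ax": 0,"ay": 0,"az": 0},{"hand": 0,"x": 0.025,"y": 0,"z": -0.02,"ax": 0,"ay": 0,"az": 0},{"hand": 0,"x": 0.03,"y": 0,"z": -0.07,"ax": 0,"ay": 0,"az": 0},{"hand": 0,"x": 0.06,"y": 0,"z": -0.12,"ax": 0,"ay": 0,"az": 0},{"hand": 0,"x": 0.09,"y": 0,"z": -0.16,"ax": 0,"ay": 0,"az": 0},{"hand": 0,"x": 0.09,"y": 0,"z": -0.17,"ax": 0,"ay": 0,"az": 0},{"hand": 0,"x": 0.09,"y": 0,"z": -0.17,"ax": 0,"ay": 0,"az": 0}]'

```text
t: 7.65
tool_pos: [0.4545, -0.0421, 0.4186]
orientation: [-0.06, 3.139, -0.001]
force: [-0.8, 1.0, -0.8]
opening: 0.0005
gripper_force: 0.0
```

```bash
python3 - <<'E'
from h import *
rows([])
im,d=read_camera("side"); t,dt=read_camera("top"); pics=[]
for n,i,c,dd in(("side",im,(322,240),d),("top",t,(375,222),dt)):
    x,y=c; s=i[y-38:y+37,x-50:x+50]; pics.append(cv2.resize(s,(400,300),interpolation=cv2.INTER_CUBIC))
cv2.imwrite("pics/c4.png",np.hstack(pics))
E
```

```text
tip now [ 0.4549 -0.0421  0.2326] unit rel hinge [-0.1352 -0.0006  0.1526] F [-0.82  0.98 -0.85] t 7.65
```

View pics/c4.png

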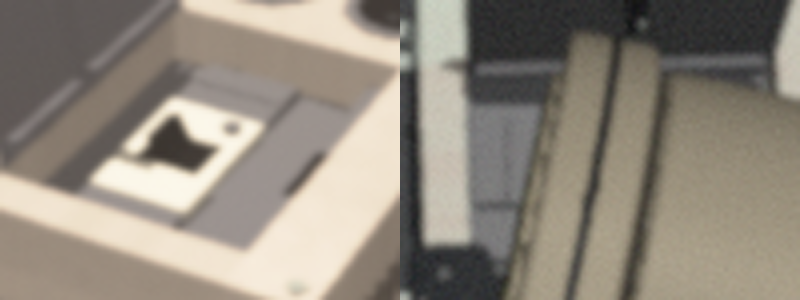

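The black lever's top in the side crop has moved from px (203,130) to about (172,125), towards the hinge. I check that against the projected tip positions for on and off.

```bash
python3 - <<'E'
from h import *
p=camera_params("side"); Rm=rot(p)
K=np.array([[p["fx"],0,p["cx"]],[0,p["fy"],p["cy"]],[0,0,1.]])
def proj(P):
    c=(Rm.T@(np.array(P)-p["position"]))*[1,-1,-1]; return cv2.projectPoints(c.reshape(1,1,3),np.zeros(3),np.zeros(3),K,np.array([p["k1"],0,0,0.]))[0].ravel()
for n,a in(("off",-.5),("on",.5)):
    print(n,[((proj(U(-.042+.017*np.sin(a),y,-.025+.017*np.cos(a)))-[272,202])*4).round(0) for y in(-.01,.01)])
rows([U(0.06,0,0.15),U(0.06,0,0.085)])
E
```

```text
off [array([204., 122.]), array([182., 145.])]
on [array([170., 112.]), array([147., 135.])]
xyz [-1.957e-01  4.000e-04  1.000e-04] a [ 0.001 -0.002 -0.   ]
xyz [-0.1959  0.0004  0.0651] a [ 0.001 -0.002 -0.   ]
tip now [ 0.454  -0.0419  0.2305] unit rel hinge [-0.1361 -0.0003  0.1505] F [ 0.21  0.05 -0.16] t 7.75
```

carry_out --targets '[{"hand": 0,"x": -0.05,"y": 0,"z": -0.01,"ax": 0,"ay": 0,"az": 0},{"hand": 0,"x": -0.1,"y": 0,"z": -0.01,"ax": 0,"ay": 0,"az": 0},{"hand": 0,"x": -0.15,"y": 0,"z": -0.01,"ax": 0,"ay": 0,"az": 0},{"hand": 0,"x": -0.198,"y": 0,"z": -0.01,"ax": 0,"ay": 0,"az": 0},{"hand": 0,"x": -0.198,"y": 0,"z": 0,"ax": 0,"ay": 0,"az": 0},{"hand": 0,"x": -0.198,"y": 0,"z": 0.03,"ax": 0,"ay": 0,"az": 0},{"hand": 0,"x": -0.198,"y": 0,"z": 0.065,"ax": 0,"ay": 0,"az": 0},{"hand": 0,"x": -0.198,"y": 0,"z": 0.065,"ax": 0,"ay": 0,"az": 0}]'

```text
t: 8.75
tool_pos: [0.6501, -0.0343, 0.3476]
orientation: [0.06, -3.131, -0.002]
force: [0.4, 0.7, -0.5]
opening: 0.0009
gripper_force: 0.0
```

```bash
python3 - <<'E'
from h import *
# tip-centre path: front-bottom corner on outer face at radius r
s=[]
for th,r in((90,85),(75,88),(60,90),(45,92),(30,95),(20,96),(10,97)):
    a=np.radians(th); s.append(U(-r/1e3*np.cos(a)+.0075*min(1,th/30),0,r/1e3*np.sin(a)))
rows(s)
E
```

```text
xyz [ 0.0527  0.0002 -0.0029] a [ 0.002 -0.01  -0.   ]
xyz [ 0.0755  0.0002 -0.0027] a [ 0.002 -0.01  -0.   ]
xyz [0.0976 0.0001 0.0046] a [ 0.002 -0.01  -0.   ]
xyz [1.176e-01 1.000e-04 1.760e-02] a [ 0.002 -0.01  -0.   ]
xyz [1.346e-01 1.000e-04 3.540e-02] a [ 0.002 -0.01  -0.   ]
xyz [1.449e-01 1.000e-04 5.010e-02] a [ 0.002 -0.01  -0.   ]
xyz [0.1526 0.     0.0662] a [ 0.002 -0.01  -0.   ]
tip now [ 0.6484 -0.034   0.1616] unit rel hinge [0.0584 0.0001 0.0816] F [ 0.36  0.71 -0.47] t 8.75
```

carry_out --targets '[{"hand": 0,"x": 0.025,"y": 0,"z": -0.001,"ax": 0,"ay": 0,"az": 0},{"hand": 0,"x": 0.053,"y": 0,"z": -0.003,"ax": 0,"ay": 0,"az": 0},{"hand": 0,"x": 0.075,"y": 0,"z": -0.003,"ax": 0,"ay": 0,"az": 0},{"hand": 0,"x": 0.087,"y": 0,"z": 0,"ax": 0,"ay": 0,"az": 0},{"hand": 0,"x": 0.098,"y": 0,"z": 0.005,"ax": 0,"ay": 0,"az": 0},{"hand": 0,"x": 0.108,"y": 0,"z": 0.011,"ax": 0,"ay": 0,"az": 0},{"hand": 0,"x": 0.118,"y": 0,"z": 0.018,"ax": 0,"ay": 0,"az": 0},{"hand": 0,"x": 0.118,"y": 0,"z": 0.018,"ax": 0,"ay": 0,"az": 0}]'

```text
t: 9.75
tool_pos: [0.5334, -0.039, 0.3341]
orientation: [0.06, -3.139, -0.001]
force: [1.1, 0.7, 0.2]
opening: 0.0008
gripper_force: 0.1
```

```bash
python3 - <<'E'
from h import *
s=[]
for th,r in((37,93),(30,95),(20,96),(12,97),(6,97),(0,97)):
    a=np.radians(th); s.append(U(-r/1e3*np.cos(a)+.0075*min(1,th/30),0,r/1e3*np.sin(a)))
rows(s)
im,d=read_camera("side"); cv2.imwrite("pics/s5.png",im[80:380,120:520])
E
```

```text
xyz [0.0101 0.0004 0.0121] a [ 0.    -0.002 -0.   ]
xyz [0.018  0.0004 0.0206] a [ 0.    -0.002 -0.   ]
xyz [0.0284 0.0004 0.0353] a [ 0.    -0.002 -0.   ]
xyz [0.0351 0.0004 0.048 ] a [ 0.    -0.002 -0.   ]
xyz [0.0382 0.0003 0.058 ] a [ 0.    -0.002 -0.   ]
xyz [0.0402 0.0003 0.0682] a [ 0.    -0.002 -0.   ]
tip now [ 0.533  -0.0389  0.1481] unit rel hinge [-0.0571 -0.0003  0.0681] F [1.11 0.7  0.23] t 9.75
```

View pics/s5.png

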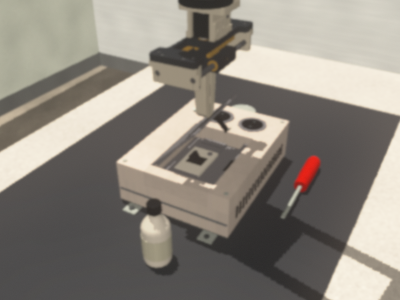

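The finger is holding the cover at roughly 45° at crop px (215,110). The black lever is still on, at (200,157). I carry on down to the stop.

carry_out --targets '[{"hand": 0,"x": 0.01,"y": 0,"z": 0.012,"ax": 0,"ay": 0,"az": 0},{"hand": 0,"x": 0.018,"y": 0,"z": 0.021,"ax": 0,"ay": 0,"az": 0},{"hand": 0,"x": 0.028,"y": 0,"z": 0.035,"ax": 0,"ay": 0,"az": 0},{"hand": 0,"x": 0.035,"y": 0,"z": 0.048,"ax": 0,"ay": 0,"az": 0},{"hand": 0,"x": 0.038,"y": 0,"z": 0.058,"ax": 0,"ay": 0,"az": 0},{"hand": 0,"x": 0.04,"y": 0,"z": 0.068,"ax": 0,"ay": 0,"az": 0},{"hand": 0,"x": 0.04,"y": 0,"z": 0.074,"ax": 0,"ay": 0,"az": 0},{"hand": 0,"x": 0.04,"y": 0,"z": 0.077,"ax": 0,"ay": 0,"az": 0}]'

```text
t: 10.8
tool_pos: [0.4945, -0.0406, 0.2593]
orientation: [0.06, -3.141, 0.0]
force: [-13.2, 2.4, 29.1]
opening: 0.0004
gripper_force: 14.6
```

carry_out --targets '[{"hand": 0,"x": 0,"y": 0,"z": 0,"ax": 0,"ay": 0,"az": 0},{"hand": 0,"x": 0,"y": 0,"z": 0,"ax": 0,"ay": 0,"az": 0}]'

```text
t: 11.05
tool_pos: [0.4944, -0.0405, 0.2596]
orientation: [0.06, -3.141, 0.0]
force: [-6.9, -0.2, 14.3]
opening: 0.0006
gripper_force: 7.3
```

```bash
python3 - <<'E'
from h import *
rows([])
E
```

```text
tip now [ 0.4943 -0.0406  0.0736] unit rel hinge [-0.0958 -0.0005 -0.0064] F [-6.89 -0.21 14.26] t 11.05
```

Pressed to the stop (14 N). Now I release straight up and retreat.

carry_out --targets '[{"hand": 0,"x": 0,"y": 0,"z": -0.004,"ax": 0,"ay": 0,"az": 0},{"hand": 0,"x": 0,"y": 0,"z": -0.012,"ax": 0,"ay": 0,"az": 0},{"hand": 0,"x": 0.01,"y": 0,"z": -0.04,"ax": 0,"ay": 0,"az": 0},{"hand": 0,"x": 0.05,"y": 0,"z": -0.09,"ax": 0,"ay": 0,"az": 0},{"hand": 0,"x": 0.09,"y": 0,"z": -0.14,"ax": 0,"ay": 0,"az": 0},{"hand": 0,"x": 0.1,"y": 0,"z": -0.17,"ax": 0,"ay": 0,"az": 0},{"hand": 0,"x": 0.1,"y": 0,"z": -0.17,"ax": 0,"ay": 0,"az": 0},{"hand": 0,"x": 0.1,"y": 0,"z": -0.17,"ax": 0,"ay": 0,"az": 0}]'

```text
t: 12.05
tool_pos: [0.3944, -0.0444, 0.4277]
orientation: [0.06, -3.141, -0.0]
force: [-0.3, 1.0, -0.8]
opening: 0.0008
gripper_force: 0.0
```

carry_out --targets '[{"hand": 0,"x": 0,"y": 0,"z": 0,"ax": 0,"ay": 0,"az": 0},{"hand": 0,"x": 0,"y": 0,"z": 0,"ax": 0,"ay": 0,"az": 0},{"hand": 0,"x": 0,"y": 0,"z": 0,"ax": 0,"ay": 0,"az": 0},{"hand": 0,"x": 0,"y": 0,"z": 0,"ax": 0,"ay": 0,"az": 0}]'

```text
t: 12.55
tool_pos: [0.3944, -0.0443, 0.428]
orientation: [0.06, -3.14, -0.0]
force: [0.1, -0.0, -0.1]
opening: 0.0004
gripper_force: 0.0
```

```bash
python3 - <<'E'
from h import *
rows([])
im,d=read_camera("side"); cv2.imwrite("pics/s6.png",im[80:380,120:520])
p=camera_params("side")
for u,v in((345,235),(300,235),(320,225)): print(ondepth(p,u,v,d[v,u]).round(4))
E
```

```text
tip now [ 0.3943 -0.0443  0.242 ] unit rel hinge [-0.1959 -0.0004  0.162 ] F [ 0.08 -0.01 -0.13] t 12.55
[ 0.4982 -0.0471  0.0797]
[ 0.5611 -0.009   0.0804]
[ 0.549  -0.0529  0.0795]
```

View pics/s6.png

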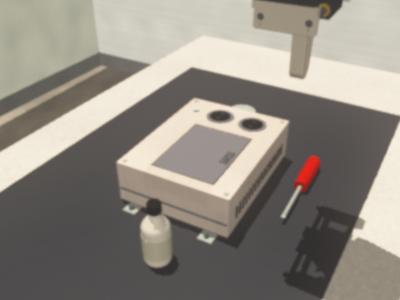

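The cover at crop px (203,153) is shut and flush at z ≈ 80 mm. The bottle, reel and screwdriver haven't moved, and the gripper is clear.

```bash
python3 -c "
from plant import robot; print(robot.close_job())"
```

```text
the job is handed in; nothing more can be done
None
```

The job is handed in after about 12.6 s: the breaker was on when last seen before the cover came down, the cover is latched shut and flush, the gripper is clear, and the reel, bottle and screwdriver are where they were.

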